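# Fit the notched blade into the bench scraper

## Task

Take the scraper blade that has a notch in one end off its plywood strip and lay it flat on the rail of the bench scraper's holder, notch end forward and in line with the rail. Slide it gently forward so that the locating pin runs into the notch until the blade is fully home against the pin; the pin may stand off-centre, so feel for it and never force the blade. Let go of the blade, then swing the keeper arm right across over it, let go, and leave everything else where it is.

Things in the scene. Friction and masses are not known exactly. Their poses are not given: they have to be found in the camera images.
- blade_mid (a point): Centre of the loose notched blade: bare steel, 100 long (its x), 38 wide (y), 6 thick (z up), 0.17 kg. Its +x end has an open square notch on the centre line, 10.5 wide, 20 deep (bottom at x = +30); the last 10 at the -x end are bevelled to the cutting edge. Lies along a wooden strip, x roughly away from the robot.
- strip_mid (a point): Top centre of the fixed plywood strip under the notched blade, 70 long, 20 wide, 20 high: 9 of the blade's width is free on each side. An equal strip carries the plain blade; the two change places between starts.
- plain_mid (a point): Centre of a second loose blade, same size and steel but without a notch, on the other of the two equal plywood strips. Leave alone.
- holder: Fixed blade holder of the bench scraper, origin on the table under the middle of the pin slot. x runs along the rail, forward from its open end (roughly away from the robot), y left, z up. Base plate top z = 10. Rail 10 wide from x = -86 to -14, then a head 70 wide from x = -14 to +26, share a flat top at z = 30, on which the blade lies.
- slot_mid (a point): Middle of the cross slot on the holder's head (top, z = 30). The square upright locating pin, 8 x 8, sides along the holder's x and y, z = 30 to 38, stands in this slot at holder x = 0, clamped fast anywhere from y = -9 to +9; where differs each time and is not reported. It clears the notch's sides by 1.25 each way.
- seat_mid (a point): Point on the holder (x = -34, z = 33) where the blade's centre comes when it is home, the notch's bottom bearing on the pin, if the pin stands mid-slot; else it lies as far to the side as the pin does, give or take 1.25.
- keeper (a joint): Angle (rad) of the keeper arm about its upright pivot: 0 = straight across the blade, pointing to the holder's -y (end stop); 1.35 to 1.65 at the start = open, pointing about to the holder's +x; grows counter-clockwise from above. It stays where it is left; about 2 N at the knob moves it.
- keeper_knob (a point): Middle of the upright round black knob, 14 diameter, 22 high (z = 47 to 69), on the end of the keeper arm, 72 from its pivot. The arm is a flat dark bar 14 wide, z = 39 to 47: it passes 3 above the lying blade and 1 above the pin.
- keeper_pivot (a point): Pivot axis of the keeper arm, on the holder at its x = -14, y = +46, half-way up the arm (z = 43); pillar 18 diameter.
- screwdriver: Screwdriver lying on the table beyond the blades. Leave alone.
- jar: Glass jar, 50 diameter, 70 high; origin under its centre. Leave alone.
- cap: Small black control-knob cap, 28 diameter, 16 high; origin under its centre. Leave alone.
- spool: Grey spool standing on its end, 60 diameter, 40 high; origin under its centre. Leave alone.
- offcut: Plywood offcut 110 x 60 x 18 lying flat; origin under its centre. Leave alone.
- adapter: Small black plug adapter with a brass tip, 70 long, 14 high, lying on the table. Leave alone.

How it is judged:
By the outcome, as a careful person would: the job done as asked, in the order asked, and still so for the second after the job is handed in, with the robot touching nothing.
It also fails if it takes over 58 s, if anything falls off the work surface, if the arm or the gripper's body presses on something with over 40 N, if the wrist force passes 120 N, or if a joint passes its speed limit or range.

## Robot

A 6-joint arm with a two-finger parallel gripper is mounted at the origin on the work surface. World frame = base frame: x ahead of the robot, y to its left, z up, the work surface at z = 0. Lengths are in m, angles in degrees, forces in N, time in s.
With the tool pointing down it reaches from about 0.25 to 0.725 m from the base axis. Payload 9.7 kg.
Tool frame: the origin (TCP) lies on the centre line of the jaws, within the pads' length; the fingertips stand 14 mm ahead of it and the grasp point (between the pads) lies 5 mm behind it; z points along the fingers, y is the line along which they close (so a half turn about z gives the same grasp; the last joint's range is limited). The gripper opens to 85 mm and grips with 20 to 120 N. Pads are 22 mm wide; open, the fingers measure 114 mm over their backs; the gripper's body (76 mm by 85 mm) begins 54 mm behind the grasp point. The pads swing forward as they close: fully open they stand 13 mm farther back than shut.
Start: joints at [-65.89, 4.979, 10.078, 95.1, 0, 90], TCP at [0.225, -0.502, 0.245] pointing down, gripper open.
Joint ranges: [-179.16, 179.16], [-48.56, 103.87], [-65.8, 70.77], [-126.05, 130.52], [-82.76, 87.17], [-180, 180]. Speed limits (degrees/s): [127.2, 127.2, 147.25, 180, 180, 180].

## Interface

Orientations are given as [roll, pitch, yaw] about the fixed x, y, z axes, in that order (R = Rz(yaw) Ry(pitch) Rx(roll)).
In Python, from workcell import bot, camera, get_calibration, ticket gives the robot as it stands. The module is installed in compiled form; this text tells all that it offers.
- The arm moves only by the tool send_rows, never from a script. Its arguments are lists of equal length, an entry for each row: "linear": the shift along the tool's x, y, z in m, a list of three; "twist": the turn, a rotation vector about the tool's x, y, z in units of 10 degrees (1.0 is 10 degrees), a list of three; "gripper": the opening in per cent of the stroke, from 0 (shut) to 100 (fully open). In form: {"linear": [[x, y, z], ...], "twist": [[wx, wy, wz], ...], "gripper": [gripper, ...]}. A call has 1 to 8 rows; each row shifts and turns the commanded pose from where the row before left it, along the tool's axes as they then stand; what a row does not reach is not made up. A row lasts 1/8 s, in which the tool goes at most 62.5 mm and 10.7 degrees, less where a joint would pass 70% of its speed; a pose out of reach is approached as far as the arm can. A call with a gripper value outside its range is refused whole. The fingers move at their own pace and stop on an object; "grip_force" is the grip in N (left out, the last holds). Time passes only in rows, so rows that do not move let the fingers close. It gives the time, the measured TCP pose, the force, the opening and the grip force at its end, in the units of the state.
- bot.get_obs(): the state, without advancing time (a new reading comes with each control period).
- camera(name): name is "scene" or "top"; returns the picture (480x640x3 uint8, red, green, blue); there is no depth.
- get_calibration(name): a dict with "fx", "fy", "cx", "cy" (pixels), "origin" and "orientation" of the camera in the world. Camera axes: x right, y down, z forward; pixel columns grow to the right and rows downward; lengths in m; the calibration is good to about 2 mm. A picture is of the moment at which its call begins. get_calibration takes no time and is no camera call.
- ticket.job_done(): hands the job in; it is judged then, once.
The state is a dict: "time": time; "q": joint angles; "qd": joint speeds; "joint_efforts": joint torques, N m; "ee_pos": TCP position; "tcp_rot": TCP orientation; "wrist_force": force on the tool from outside, world axes, zero at the start; "torque": the same for the moment, N m; "opening": finger opening in m; "grasp_force": force on a finger pad.
Only numpy, scipy, OpenCV 4.12 (cv2) and the standard library are available. Lean on these libraries where they do the work, as an engineer would, in place of code of your own. Each camera call takes 0.05 s, during which the arm holds its last target. There are 200 camera calls.

## Working session

There is one attempt and no reset: what is moved stays moved. The work goes in short steps, Python scripts to look and compute and a tool call to move; the robot and the scene stay as the last step left them, time stands still between calls to the robot, and variables do not carry over. Pictures are saved under pics/ and viewed, at most 10 in all, crops included, and the job is handed in when it is done.

Besides the shell and the picture viewer there is one more tool, called as name(argument=value, ...) on one line, values as JSON. send_rows: Moves the arm, as the interface text tells. Its arguments: {"type":"object","properties":{"linear":{"type":"array"},"twist":{"type":"array"},"gripper":{"type":"array"},"grip_force":{"type":"number"}},"required":["linear","twist","gripper"]}

```bash
mkdir -p pics; python3 - <<'E'
from workcell import bot, camera, get_calibration
import cv2
for n in ("scene","top"):
    cv2.imwrite(f"pics/{n}0.png",cv2.cvtColor(camera(n),cv2.COLOR_RGB2BGR)); print(n,get_calibration(n))
print(bot.get_obs())
E
```

```text
scene {'fx': 602.372934618339, 'fy': 602.372934618339, 'cx': 316.0820460863048, 'cy': 246.5899928447741, 'origin': array([ 1.24089972, -0.0363074 ,  0.88988393]), 'orientation': array([-140.74571085,   -0.84210702,   87.29695676])}
top {'fx': 565.7818766945977, 'fy': 565.7818766945977, 'cx': 315.6588500015445, 'cy': 229.4084489047459, 'origin': array([0.50166301, 0.03737064, 1.28453121]), 'orientation': array([-176.3773342 ,   -1.04531903,  -90.73464358])}
{'time': 0.1, 'q': array([-6.58892705e+01,  5.00659764e+00,  1.00384543e+01,  9.50995106e+01,
        8.72477103e-04,  9.00011406e+01]), 'qd': array([ 0.00391549, -0.08621039,  0.15664916,  0.12667453, -0.00897902,
        0.07544654]), 'joint_efforts': array([ 4.89348058e-04, -5.21560514e+01,  4.65653050e+01,  1.60642737e-02,
        6.02455498e-05,  2.31366005e-05]), 'ee_pos': array([ 0.22460037, -0.50183816,  0.24466209]), 'tcp_rot': array([-1.79932346e+02, -8.71129640e-04,  2.41095878e+01]), 'wrist_force': array([-0.40889097,  0.17829758, -0.31571842]), 'torque': array([-0.02964249,  0.0322423 ,  0.01475237]), 'grasp_force': 0.0, 'opening': 0.08594650383144382}
```

View pics/scene0.png

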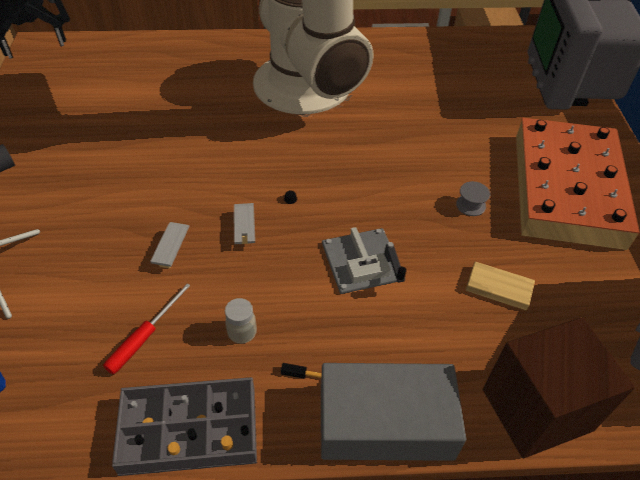

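View pics/top0.png

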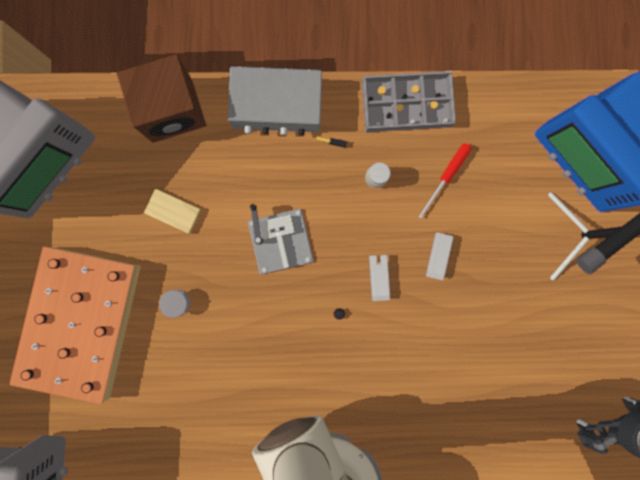

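The top view shows the notched blade at about (380,278) with its notch up (+x), the plain blade at (440,256), and the holder at (281,241) with the keeper knob at (254,208). I'll take enlarged crops next.

```bash
python3 - <<'E'
import cv2,numpy as np
t=cv2.imread("pics/top0.png"); s=cv2.imread("pics/scene0.png")
f=lambda im,x,y,w,h,k:cv2.resize(im[y:y+h,x:x+w],None,fx=k,fy=k,interpolation=cv2.INTER_CUBIC)
# top holder (245,200) 70x75 x8 ; top blade (365,250) 30x55 x8
a=f(t,244,200,70,75,8); b=f(t,366,250,30,75,8)
cv2.imwrite("pics/c1.png",np.hstack([a,b]))
a=f(s,316,222,94,75,6); b=f(s,228,197,34,75,6)
cv2.imwrite("pics/c2.png",np.hstack([a,b]))
E
```

```text
(no output)
```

View pics/c1.png

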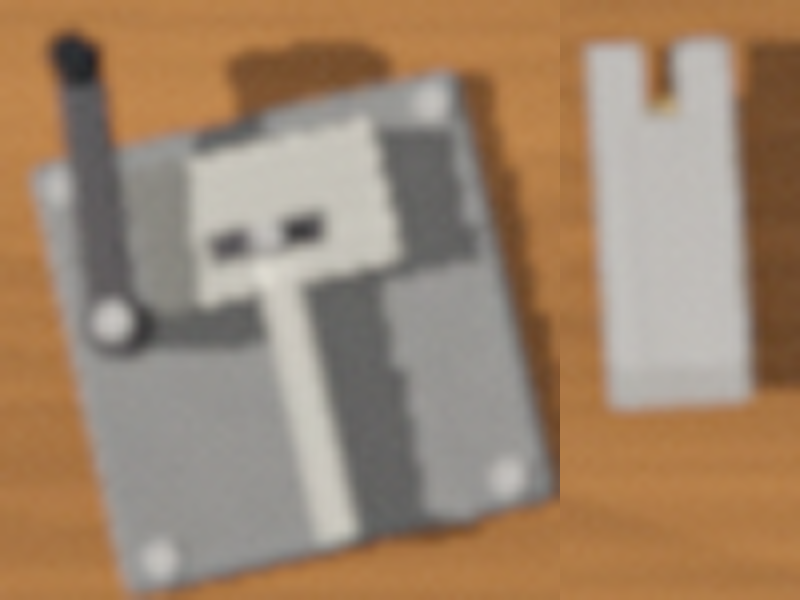

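View pics/c2.png

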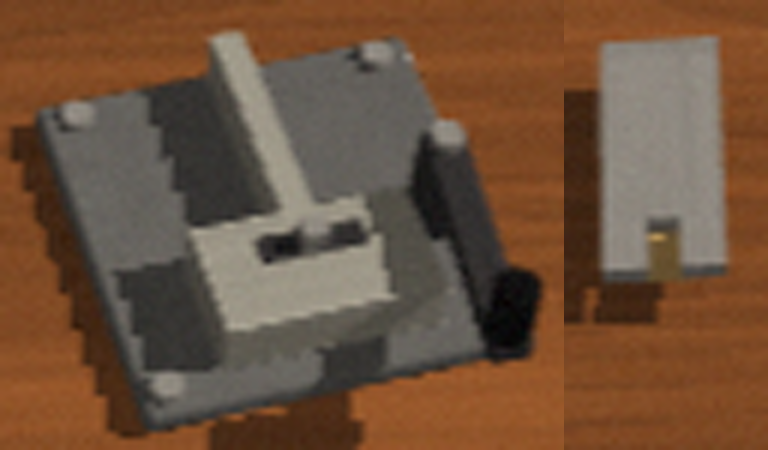

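The crops show the pin standing near mid-slot, at about (268,240) in the top crop and (313,235) in the scene crop. The notch faces +x. Next I'll fit the poses from both cameras.

```bash
cat > h.py <<'E'
import numpy as np
from scipy.optimize import least_squares
from scipy.spatial.transform import Rotation as R
from workcell import get_calibration
C={n:get_calibration(n) for n in("top","scene")}
def proj(n,P):
    c=C[n];p=R.from_euler("xyz",c["orientation"],degrees=True).inv().apply(np.atleast_2d(P)/1000-c["origin"])
    return np.c_[c["fx"]*p[:,0]/p[:,2]+c["cx"],c["fy"]*p[:,1]/p[:,2]+c["cy"]]
def back(n,u,v,z):
    c=C[n];d=R.from_euler("xyz",c["orientation"],degrees=True).apply([(u-c["cx"])/c["fx"],(v-c["cy"])/c["fy"],1])
    o=c["origin"]*1000;return o+d*(z-o[2])/d[2]
def pose(p,X):
    a=np.radians(p[2]);X=np.atleast_2d(np.array(X,float));return np.c_[p[0]+X[:,0]*np.cos(a)-X[:,1]*np.sin(a),p[1]+X[:,0]*np.sin(a)+X[:,1]*np.cos(a),X[:,2]]
def un(p,P):
    a=np.radians(p[2]);d=np.array(P[:2])-p[:2];return np.array([d[0]*np.cos(a)+d[1]*np.sin(a),-d[0]*np.sin(a)+d[1]*np.cos(a)])
def fit(obs,g):
    f=lambda p:np.concatenate([(proj(n,pose(p,X))-U).ravel() for n,X,U in obs])
    r=least_squares(f,g,x_scale=[1,1,1]);return r.x,np.sqrt(np.mean(r.fun**2))
def px(U,k,ox,oy): return (np.array(U,float)+.5)/k-.5+[ox,oy]
E
python3 - <<'E'
from h import *
Ht=("top",[(26,-35,30),(-14,-35,30),(-86,5,30),(-86,-5,30)],px([(375,118),(405,258),(318,543),(358,532)],8,244,200))
Hs=("scene",[(26,-35,30),(-14,-35,30),(-86,-5,30),(-86,5,30)],px([(228,333),(190,228),(208,38),(243,33)],6,316,222))
Bt=("top",[(50,19,26),(50,-19,26),(-50,-19,23),(-50,19,23)],px([(25,45),(172,40),(192,400),(52,408)],8,366,250))
Bs=("scene",[(-50,-19,23),(-50,19,23),(50,19,26),(50,-19,26)],px([(36,45),(154,40),(163,268),(38,270)],6,228,197))
g=[500,100,10];b=[450,-100,0]
for o in([Ht],[Hs],[Ht,Hs]): h=fit(o,g);print("H",h)
for o in([Bt],[Bs],[Bt,Bs]): print("B",fit(o,b))
h=h[0]
for n,l in(("top",[("slotL",208,245,30),("slotR",325,228,30),("pinL",250,240,38),("pinR",282,236,38),("pivot",114,322,52),("knob",75,58,69)]),
           ("scene",[("slotR",258,247,30),("slotL",368,230,30),("pinR",300,232,38),("pinL",330,228,38),("pivot",448,130,52),("knob",517,285,69)])):
    for m,u,v,z in l:
        q=px([(u,v)],8 if n=="top" else 6,*((244,200) if n=="top" else (316,222)))[0]
        w=back(n,*q,z);print(n,m,w.round(1),un(h,w).round(1))
E
```

```text
H (array([582.78554548,  98.15102481,  11.80099998]), np.float64(0.19593549054879414))
H (array([578.62274792, 101.18452075,  12.81899007]), np.float64(0.2944297395470062))
H (array([580.81347141,  99.89939364,  12.43630041]), np.float64(0.7575013942895245))
B (array([ 472.44320446, -126.95227836,    2.68653783]), np.float64(0.3878582390974551))
B (array([ 469.44728984, -125.59125315,    2.58623338]), np.float64(0.28060787676114174))
B (array([ 471.12828823, -126.11689903,    2.65349395]), np.float64(0.608973243490957))
top slotL [580.3 115.8  30. ] [ 2.9 15.6]
top slotR [584.6  83.3  30. ] [  0.1 -17. ]
top pinL [581.  103.7  38. ] [1.  3.7]
top pinR [582.   94.9  38. ] [ 0.1 -5.2]
top pivot [558.2 140.1  52. ] [-13.4  44.1]
top knob [628.7 148.7  69. ] [57.3 37.4]
scene slotR [579.9  84.4  30. ] [ -4.2 -14.9]
scene slotL [574.6 118.3  30. ] [-2.1 19.3]
scene pinR [580.8  96.4  38. ] [-0.7 -3.4]
scene pinL [579.6 105.6  38. ] [0.1 5.8]
scene pivot [554.4 142.8  52. ] [-16.6  47.5]
scene knob [626.2 151.7  69. ] [55.5 40.8]
```

send_rows(linear=[[0,0,0],[0,0,0],[0.026,-0.0364,0.0095],[0.026,-0.0364,0.0095],[0.026,-0.0364,0.0095],[0.026,-0.0364,0.0095],[0.026,-0.0364,0.0095],[0.026,-0.0364,0.0095]], twist=[[0,0,1.065],[0,0,1.065],[0,0,0],[0,0,0],[0,0,0],[0,0,0],[0,0,0],[0,0,0]], gripper=[100,100,100,100,100,100,100,100], grip_force=30)

```text
time: 1.1
ee_pos: [0.3702, -0.2749, 0.1877]
tcp_rot: [-180.0, 0.0, 2.8]
wrist_force: [0.8, -0.4, 0.4]
opening: 0.0855
grasp_force: 0.0
```

send_rows(linear=[[0.0255,-0.0364,0.0095],[0.0255,-0.0364,0.0095],[0.0255,-0.0364,0.0095],[0.0255,-0.0364,0.0095],[0,0,0],[0,0,0]], twist=[[0,0,0],[0,0,0],[0,0,0],[0,0,0],[0,0,0],[0,0,0]], gripper=[100,100,100,100,100,100])

```text
time: 1.85
ee_pos: [0.4642, -0.1259, 0.1501]
tcp_rot: [180.0, 0.0, 2.8]
wrist_force: [-0.8, -0.3, 0.7]
opening: 0.0856
grasp_force: 0.0
```

send_rows(linear=[[0.001,0,0.03],[0,0,0.03],[0,0,0.03],[0,0,0.02],[0,0,0.012],[0,0,0.008],[0,0,0],[0,0,0]], twist=[[0,0,0],[0,0,0],[0,0,0],[0,0,0],[0,0,0],[0,0,0],[0,0,0],[0,0,0]], gripper=[100,100,100,80,80,80,65,65])

```text
time: 2.85
ee_pos: [0.4659, -0.1259, 0.021]
tcp_rot: [180.0, -0.1, 2.8]
wrist_force: [0.7, -0.7, -0.3]
opening: 0.0556
grasp_force: 0.0
```

send_rows(linear=[[0,0,0],[0,0,0],[0,0,0],[0,0,0],[0,0,0],[0,0,0],[0,0,0],[0,0,0]], twist=[[0,0,0],[0,0,0],[0,0,0],[0,0,0],[0,0,0],[0,0,0],[0,0,0],[0,0,0]], gripper=[55,50,40,35,30,30,30,30], grip_force=30)

```text
time: 3.85
ee_pos: [0.4657, -0.1258, 0.0207]
tcp_rot: [180.0, -0.0, 2.8]
wrist_force: [-1.9, -0.4, 4.1]
opening: 0.0373
grasp_force: 30.3
```

send_rows(linear=[[0,0,-0.02],[0,0,-0.03],[0,0,-0.03],[0.006,-0.0206,0],[0.012,-0.04,0],[0.012,-0.042,0],[0.012,-0.042,0],[0.012,-0.042,0]], twist=[[0,0,0],[0,0,0],[0,0,0],[0,0,0],[0,0,0],[0,0,0],[0,0,0],[0,0,0]], gripper=[30,30,30,30,30,30,30,30])

```text
time: 4.85
ee_pos: [0.5119, 0.0453, 0.0999]
tcp_rot: [-179.1, 0.0, 4.7]
wrist_force: [-0.0, -0.3, -1.5]
opening: 0.0373
grasp_force: 30.7
```

send_rows(linear=[[0.006,-0.022,0],[0,0,0],[0,0,0],[0,0,0],[0,0,0]], twist=[[0,0,0],[0,0,-0.48],[0,0,-0.48],[0,0,0],[0,0,0]], gripper=[30,30,30,30,30])

```text
time: 5.48
ee_pos: [0.5172, 0.0539, 0.1005]
tcp_rot: [-178.7, -0.2, 14.8]
wrist_force: [-0.4, -1.3, -1.3]
opening: 0.0373
grasp_force: 30.7
```

```bash
python3 - <<'E'
from workcell import bot, camera
import cv2,numpy as np
t=cv2.cvtColor(camera("top"),cv2.COLOR_RGB2BGR); s=cv2.cvtColor(camera("scene"),cv2.COLOR_RGB2BGR)
f=lambda im,x,y,w,h,k:cv2.resize(im[y:y+h,x:x+w],None,fx=k,fy=k,interpolation=cv2.INTER_CUBIC)
cv2.imwrite("pics/d1.png",np.hstack([f(t,240,195,76,100,5),f(s,310,205,84,100,5)]))
E
```

```text
(no output)
```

View pics/d1.png

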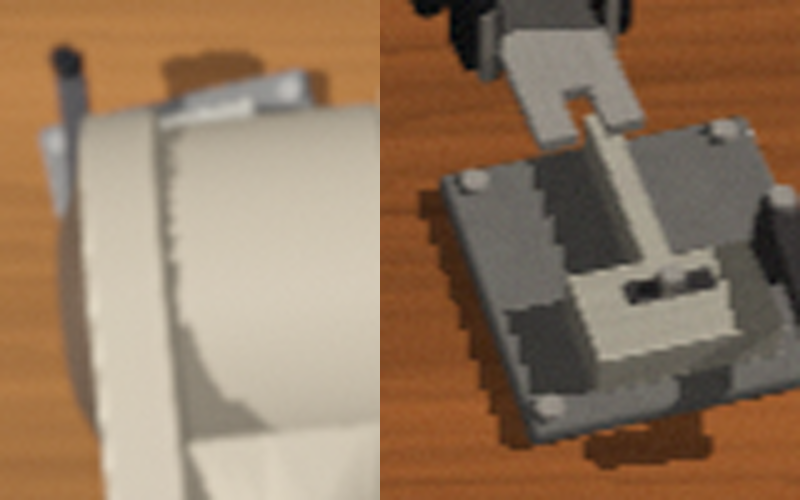

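The scene crop shows the blade held level, with its notch at about (575,95), short of the rail in y. The arm was speed-limited there, so I'll compute the correction.

```bash
cat > go.py <<'E'
import sys
from h import *
from workcell import bot
H=[580.8,99.9,12.4]
def go(hx,hy,z,yaw=12.4):
    o=bot.get_obs();r0=R.from_euler("xyz",o["tcp_rot"],degrees=True);w=pose(H,[(hx,hy,z)])[0]
    d=r0.inv().apply(w-o["ee_pos"]*1000);t=(r0.inv()*R.from_euler("xyz",[180,0,yaw],degrees=True)).as_rotvec(degrees=True)/10
    dd=R.from_euler("xyz",[180,0,yaw],degrees=True).inv().apply(w-o["ee_pos"]*1000)
    print("holder pos",un(H,o["ee_pos"][:2]*1000).round(2),"z",o["ee_pos"][2]*1000,o["tcp_rot"].round(2),"\nlin now",d.round(1),"twist",t.round(3),"lin after twist",dd.round(1),"F",R.from_euler("z",-H[2],degrees=True).apply(o["wrist_force"]).round(1),o["q"].round(1))
go(*map(float,sys.argv[1:]))
E
python3 go.py -68 0 60
```

```text
holder pos [-71.95 -31.  ] z 100.5799968067232 [-178.69   -0.2    14.88] 
lin now [  5.1 -29.9  41.3] twist [-0.132 -0.017  0.249] lin after twist [  4.  -31.   40.6] F [ 0.2 -0.7 -1.4] [  5.3   0.6 -10.5  78.9   1.3 170.4]
```

send_rows(linear=[[0,0,0],[0.001,-0.008,0.005],[0.001,-0.008,0.005],[0.001,-0.008,0.005],[0.001,-0.007,0.005],[0,0,0.01],[0,0,0.01],[0,0,0]], twist=[[-0.132,-0.017,0.249],[0,0,0],[0,0,0],[0,0,0],[0,0,0],[0,0,0],[0,0,0],[0,0,0]], gripper=[30,30,30,30,30,30,30,30])

```text
time: 6.58
ee_pos: [0.5137, 0.0854, 0.0594]
tcp_rot: [-180.0, 0.1, 12.5]
wrist_force: [-0.1, -0.2, -1.2]
opening: 0.037
grasp_force: 30.7
```

```bash
python3 go.py -68 0 31; python3 - <<'E'
from workcell import bot, camera
import cv2,numpy as np
s=cv2.cvtColor(camera("scene"),cv2.COLOR_RGB2BGR)
f=lambda im,x,y,w,h,k:cv2.resize(im[y:y+h,x:x+w],None,fx=k,fy=k,interpolation=cv2.INTER_CUBIC)
cv2.imwrite("pics/d2.png",f(s,310,205,100,75,8))
E
```

```text
holder pos [-68.66   0.2 ] z 59.38822101141035 [-1.800e+02  1.000e-01  1.248e+01] 
lin now [ 0.7  0.2 28.4] twist [-0.     0.01   0.008] lin after twist [ 0.7  0.2 28.4] F [-0.1 -0.1 -1.2] [  9.4   1.7 -14.   74.4  -0.  177. ]
```

View pics/d2.png

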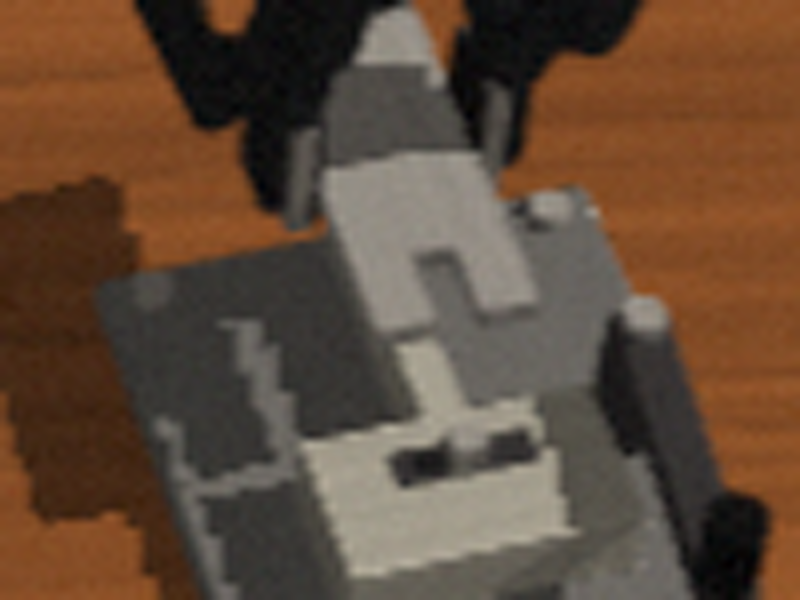

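The scene crop shows the blade above the rail, with the notch front corners at about (432,328) and (486,318) and the pin at about (468,445).

```bash
python3 - <<'E'
from h import *
H=[580.8,99.9,12.4]
for m,u,v,z in [("nR",432,330,65),("nL",486,318,65),("bR",415,262,65),("bL",460,250,65),("endR",383,335,65),("endL",535,303,65),("pinR",452,437,38),("pinL",490,430,38),("slotR",388,465,30),("slotL",540,445,30),("headR",300,440,30),("headRn",348,577,30),("rearR",325,180,65),("rearL",478,150,65)]:
    q=px([(u,v)],8,310,205)[0]; print(m,un(H,back("scene",*q,z)).round(1))
E
```

```text
nR [-13.   -5.4]
nL [-13.3   7.3]
bR [-32.7  -3. ]
bL [-33.6   7.9]
endR [-14.3 -16.4]
endL [-14.7  19.3]
pinR [-2.8 -1.8]
pinL [-2.6  7.1]
slotR [ -4.6 -15.8]
slotL [-1.4 19.4]
headR [-16.4 -33. ]
headRn [ 23.2 -33.9]
rearR [-61.1 -15.4]
rearL [-61.1  21.2]
```

send_rows(linear=[[0,-0.001,0.01],[0,0,0.01],[0,0,0.005],[0,0,0.002],[0,0,0]], twist=[[0,0,0],[0,0,0],[0,0,0],[0,0,0],[0,0,0]], gripper=[30,30,30,30,30])

```text
time: 7.25
ee_pos: [0.5141, 0.0866, 0.0336]
tcp_rot: [180.0, -0.0, 12.5]
wrist_force: [0.2, -0.3, -2.1]
opening: 0.0372
grasp_force: 30.7
```

send_rows(linear=[[0,0,0.001],[0,0,0],[0,0,0]], twist=[[0,0,0],[0,0,0],[0,0,0]], gripper=[30,30,30])

```text
time: 7.62
ee_pos: [0.5142, 0.0867, 0.0327]
tcp_rot: [180.0, -0.0, 12.5]
wrist_force: [0.5, 0.6, -1.8]
opening: 0.0374
grasp_force: 30.7
```

send_rows(linear=[[0,0,0.001],[0,0,0],[0,0,0]], twist=[[0,0,0],[0,0,0],[0,0,0]], gripper=[30,30,30])

```text
time: 8.0
ee_pos: [0.5141, 0.0866, 0.0316]
tcp_rot: [180.0, -0.0, 12.5]
wrist_force: [0.1, -0.2, -1.3]
opening: 0.0373
grasp_force: 30.7
```

send_rows(linear=[[0,0,0.0005],[0,0,0],[0,0,0]], twist=[[0,0,0],[0,0,0],[0,0,0]], gripper=[30,30,30])

```text
time: 8.38
ee_pos: [0.5142, 0.0867, 0.0311]
tcp_rot: [180.0, -0.0, 12.5]
wrist_force: [-1.0, 0.0, -1.2]
opening: 0.0371
grasp_force: 30.7
```

send_rows(linear=[[0,0,0.0005],[0,0,0],[0,0,0]], twist=[[0,0,0],[0,0,0],[0,0,0]], gripper=[30,30,30])

```text
time: 8.75
ee_pos: [0.5142, 0.0867, 0.0307]
tcp_rot: [180.0, -0.0, 12.5]
wrist_force: [-0.4, -0.4, 0.7]
opening: 0.0373
grasp_force: 30.9
```

Contact with the rail shows at TCP z = 30.7 mm. I'll slide forward in small steps.

send_rows(linear=[[0.002,0,0],[0.002,0,0],[0.001,0,0],[0,0,0],[0,0,0]], twist=[[0,0,0],[0,0,0],[0,0,0],[0,0,0],[0,0,0]], gripper=[30,30,30,30,30])

```text
time: 9.38
ee_pos: [0.5192, 0.0877, 0.0307]
tcp_rot: [180.0, -0.0, 12.5]
wrist_force: [-2.3, -0.2, 2.5]
opening: 0.0369
grasp_force: 31.1
```

send_rows(linear=[[0.001,0,0],[0.001,0,0],[0,0,0],[0,0,0]], twist=[[0,0,0],[0,0,0],[0,0,0],[0,0,0]], gripper=[30,30,30,30])

```text
time: 9.88
ee_pos: [0.521, 0.0881, 0.0307]
tcp_rot: [180.0, -0.0, 12.5]
wrist_force: [-3.5, -0.9, 4.7]
opening: 0.0374
grasp_force: 31.3
```

send_rows(linear=[[0.001,0,0],[0,0,0],[0,0,0]], twist=[[0,0,0],[0,0,0],[0,0,0]], gripper=[30,30,30])

```text
time: 10.25
ee_pos: [0.522, 0.0883, 0.0307]
tcp_rot: [180.0, -0.0, 12.5]
wrist_force: [-4.2, -1.5, 5.6]
opening: 0.0369
grasp_force: 31.3
```

send_rows(linear=[[0,0,-0.0004],[0.001,0,0],[0,0,0],[0,0,0]], twist=[[0,0,0],[0,0,0],[0,0,0],[0,0,0]], gripper=[30,30,30,30])

```text
time: 10.75
ee_pos: [0.5231, 0.0885, 0.0309]
tcp_rot: [180.0, -0.0, 12.5]
wrist_force: [0.2, -0.2, -1.7]
opening: 0.037
grasp_force: 30.7
```

send_rows(linear=[[0.001,0,0],[0,0,0],[0,0,0]], twist=[[0,0,0],[0,0,0],[0,0,0]], gripper=[30,30,30])

```text
time: 11.12
ee_pos: [0.5239, 0.0887, 0.0309]
tcp_rot: [180.0, 0.0, 12.5]
wrist_force: [0.8, -1.5, -0.8]
opening: 0.0372
grasp_force: 30.7
```

send_rows(linear=[[0.001,0,0],[0.001,0,0],[0,0,0],[0,0,0]], twist=[[0,0,0],[0,0,0],[0,0,0],[0,0,0]], gripper=[30,30,30,30])

```text
time: 11.62
ee_pos: [0.5259, 0.0892, 0.031]
tcp_rot: [180.0, -0.0, 12.5]
wrist_force: [-0.3, -2.0, -1.6]
opening: 0.0372
grasp_force: 30.7
```

send_rows(linear=[[0.001,0,0],[0.001,0,0],[0,0,0],[0,0,0]], twist=[[0,0,0],[0,0,0],[0,0,0],[0,0,0]], gripper=[30,30,30,30])

```text
time: 12.12
ee_pos: [0.5279, 0.0896, 0.031]
tcp_rot: [180.0, -0.0, 12.5]
wrist_force: [0.1, -3.3, -1.7]
opening: 0.0371
grasp_force: 30.7
```

```bash
python3 go.py -40 1 31; python3 - <<'E'
from workcell import bot, camera
import cv2,numpy as np
s=cv2.cvtColor(camera("scene"),cv2.COLOR_RGB2BGR)
f=lambda im,x,y,w,h,k:cv2.resize(im[y:y+h,x:x+w],None,fx=k,fy=k,interpolation=cv2.INTER_CUBIC)
cv2.imwrite("pics/d3.png",f(s,330,220,70,60,10))
E
```

```text
holder pos [-53.88   1.31] z 31.032342790439255 [ 1.7999e+02 -2.0000e-02  1.2490e+01] 
lin now [13.9  0.3  0. ] twist [ 0.001 -0.002  0.009] lin after twist [13.9  0.3  0. ] F [-0.6 -3.3 -1.7] [  9.6   4.4 -14.3  71.2  -0.  177.1]
```

View pics/d3.png

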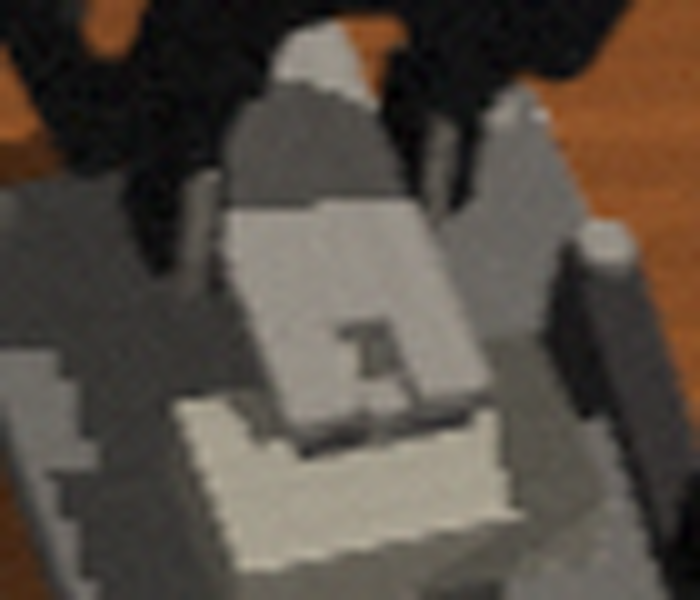

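The pin is inside the notch and touching its -y wall, since the side force is -3.3 N. I'll ease 0.7 mm toward -y and continue.

send_rows(linear=[[0,0.0007,0],[0,0,0],[0,0,0]], twist=[[0,0,0],[0,0,0],[0,0,0]], gripper=[30,30,30])

```text
time: 12.55
ee_pos: [0.5281, 0.0892, 0.0311]
tcp_rot: [-180.0, -0.0, 12.5]
wrist_force: [0.5, 0.5, -1.2]
opening: 0.0369
grasp_force: 30.7
```

send_rows(linear=[[0.001,0,0],[0.001,0,0],[0.001,0,0],[0,0,0],[0,0,0]], twist=[[0,0,0],[0,0,0],[0,0,0],[0,0,0],[0,0,0]], gripper=[30,30,30,30,30])

```text
time: 13.18
ee_pos: [0.5309, 0.0896, 0.031]
tcp_rot: [180.0, -0.0, 12.5]
wrist_force: [-0.1, -0.8, -1.7]
opening: 0.0371
grasp_force: 30.7
```

send_rows(linear=[[0.001,0,0],[0.001,0,0],[0.001,0,0],[0,0,0],[0,0,0]], twist=[[0,0,0],[0,0,0],[0,0,0],[0,0,0],[0,0,0]], gripper=[30,30,30,30,30])

```text
time: 13.8
ee_pos: [0.5338, 0.0903, 0.031]
tcp_rot: [180.0, -0.0, 12.5]
wrist_force: [-0.5, -0.4, -1.3]
opening: 0.0373
grasp_force: 30.7
```

send_rows(linear=[[0.001,0,0],[0.001,0,0],[0.001,0,0],[0.001,0,0],[0,0,0],[0,0,0]], twist=[[0,0,0],[0,0,0],[0,0,0],[0,0,0],[0,0,0],[0,0,0]], gripper=[30,30,30,30,30,30])

```text
time: 14.55
ee_pos: [0.5377, 0.0912, 0.031]
tcp_rot: [180.0, -0.0, 12.5]
wrist_force: [0.7, 0.2, -1.5]
opening: 0.0373
grasp_force: 30.7
```

send_rows(linear=[[0.001,0,0],[0,0,0],[0,0,0]], twist=[[0,0,0],[0,0,0],[0,0,0]], gripper=[30,30,30])

```text
time: 14.92
ee_pos: [0.5387, 0.0913, 0.031]
tcp_rot: [180.0, -0.0, 12.5]
wrist_force: [-0.0, 0.2, -1.2]
opening: 0.0371
grasp_force: 30.7
```

send_rows(linear=[[0.001,0,0],[0,0,0],[0,0,0]], twist=[[0,0,0],[0,0,0],[0,0,0]], gripper=[30,30,30])

```text
time: 15.3
ee_pos: [0.5397, 0.0916, 0.031]
tcp_rot: [180.0, -0.0, 12.5]
wrist_force: [0.8, -0.2, -1.1]
opening: 0.0372
grasp_force: 30.7
```

send_rows(linear=[[0.001,0,0],[0,0,0],[0,0,0]], twist=[[0,0,0],[0,0,0],[0,0,0]], gripper=[30,30,30])

```text
time: 15.68
ee_pos: [0.5407, 0.0918, 0.031]
tcp_rot: [180.0, -0.0, 12.5]
wrist_force: [0.1, -0.1, -1.1]
opening: 0.0372
grasp_force: 30.7
```

send_rows(linear=[[0.001,0,0],[0,0,0],[0,0,0]], twist=[[0,0,0],[0,0,0],[0,0,0]], gripper=[30,30,30])

```text
time: 16.05
ee_pos: [0.5416, 0.092, 0.031]
tcp_rot: [180.0, -0.0, 12.5]
wrist_force: [0.1, -0.5, -2.3]
opening: 0.0369
grasp_force: 30.7
```

send_rows(linear=[[0.001,0,0],[0,0,0],[0,0,0]], twist=[[0,0,0],[0,0,0],[0,0,0]], gripper=[30,30,30])

```text
time: 16.42
ee_pos: [0.5423, 0.0922, 0.0309]
tcp_rot: [180.0, 0.0, 12.5]
wrist_force: [-3.5, -0.6, -0.5]
opening: 0.0374
grasp_force: 30.8
```

send_rows(linear=[[0.0008,0,0],[0,0,0],[0,0,0]], twist=[[0,0,0],[0,0,0],[0,0,0]], gripper=[30,30,30])

```text
time: 16.8
ee_pos: [0.5425, 0.0922, 0.0308]
tcp_rot: [180.0, 0.1, 12.5]
wrist_force: [-6.3, -1.3, 1.6]
opening: 0.0378
grasp_force: 31.0
```

The blade is home against the pin at about 6 N. I'll release it and lift clear.

send_rows(linear=[[0,0,0.0002],[0,0,0],[0,0,0],[0,0,0]], twist=[[0,0,0],[0,0,0],[0,0,0],[0,0,0]], gripper=[54,54,54,54])

```text
time: 17.3
ee_pos: [0.5435, 0.0924, 0.0309]
tcp_rot: [180.0, -0.0, 12.5]
wrist_force: [-0.9, -0.4, 0.1]
opening: 0.0463
grasp_force: 0.0
```

send_rows(linear=[[0,0,-0.005],[0,0,-0.01],[0,0,-0.02],[0,0,-0.03],[0,0,-0.03],[0,0,-0.015],[0,0,0]], twist=[[0,0,0],[0,0,0],[0,0,0],[0,0,0],[0,0,0],[0,0,0],[0,0,0]], gripper=[54,54,54,54,54,54,54])

```text
time: 18.18
ee_pos: [0.5439, 0.0925, 0.1418]
tcp_rot: [180.0, -0.1, 12.5]
wrist_force: [0.7, 0.4, -1.6]
opening: 0.0462
grasp_force: 0.0
```

```bash
python3 go.py 58 60 140; python3 - <<'E'
from workcell import bot, camera
import cv2,numpy as np
s=cv2.cvtColor(camera("scene"),cv2.COLOR_RGB2BGR)
f=lambda im,x,y,w,h,k:cv2.resize(im[y:y+h,x:x+w],None,fx=k,fy=k,interpolation=cv2.INTER_CUBIC)
cv2.imwrite("pics/d4.png",f(s,320,215,90,75,8))
E
```

```text
holder pos [-37.6    0.68] z 141.80713993837577 [ 1.7999e+02 -1.2000e-01  1.2490e+01] 
lin now [ 95.7 -59.2   2. ] twist [ 0.001 -0.012  0.009] lin after twist [ 95.6 -59.3   1.8] F [ 0.7  0.2 -1.6] [  9.7   4.3  -2.1  83.5  -0.  177.2]
```

View pics/d4.png

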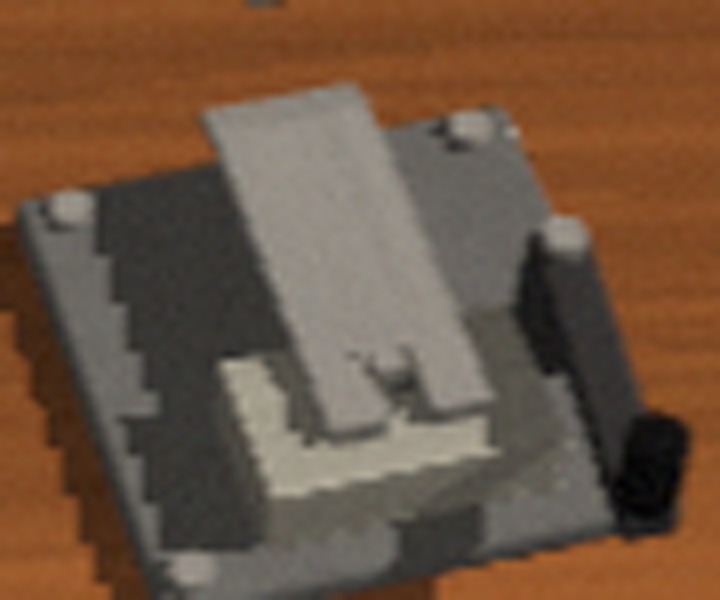

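The crop shows the blade home, with the pin at the notch's bottom at about (390,370). The keeper is still open, its knob at about (652,465). Now I'll go above the knob and turn the jaws to 135° so they can cage it.

send_rows(linear=[[0.032,-0.013,0],[0.032,-0.013,0],[0.0306,-0.0123,0],[0,0,0],[0,0,0],[0,0,0],[0,0,0],[0,0,0]], twist=[[0,0,0],[0,0,0],[0,0,0],[0,0,-1],[0,0,-1],[0,0,-1],[0,0,-1],[0,0,-1]], gripper=[45,45,45,45,45,45,45,45])

```text
time: 19.23
ee_pos: [0.628, 0.1453, 0.1389]
tcp_rot: [-179.8, -0.1, 63.3]
wrist_force: [0.3, -0.5, 0.6]
opening: 0.0385
grasp_force: 0.0
```

send_rows(linear=[[0,0,0],[0,0,0],[0,0,0],[0,0,0],[0,0,0],[0,0,0],[0,0,0],[0,0,0]], twist=[[0,0,-1],[0,0,-1],[0,0,-1],[0,0,-1],[0,0,-1],[0,0,-1],[0,0,-1],[0,0,-1]], gripper=[45,45,45,45,45,45,45,45])

```text
time: 20.23
ee_pos: [0.628, 0.1453, 0.1389]
tcp_rot: [180.0, -0.2, 143.3]
wrist_force: [0.3, -1.1, 0.2]
opening: 0.038
grasp_force: 0.0
```

send_rows(linear=[[0,0,0],[0,0,0]], twist=[[0,0,-0.5],[0,0,0]], gripper=[45,45])

```text
time: 20.48
ee_pos: [0.628, 0.1454, 0.1392]
tcp_rot: [179.9, -0.2, 148.0]
wrist_force: [-0.2, 0.3, 0.4]
opening: 0.0387
grasp_force: 0.0
```

```bash
python3 go.py 57 39 66 147.4
```

```text
holder pos [55.9  34.25] z 139.20020298446317 [179.94  -0.23 147.96] 
lin now [ 2.2  4.1 73.2] twist [ 0.006 -0.023  0.056] lin after twist [ 2.6  4.1 73.2] F [-0.1  0.3  0.4] [12.9 17.4 12.7 85.4  0.2 45. ]
```

send_rows(linear=[[0.0025,0.004,0.02],[0,0,0.02],[0,0,0.015],[0,0,0.01],[0,0,0.008],[0,0,0]], twist=[[0,-0.023,0.056],[0,0,0],[0,0,0],[0,0,0],[0,0,0],[0,0,0]], gripper=[45,45,45,45,45,45])

```text
time: 21.22
ee_pos: [0.6285, 0.1503, 0.0674]
tcp_rot: [179.9, 0.1, 147.4]
wrist_force: [-0.3, -0.2, -0.5]
opening: 0.0387
grasp_force: 0.0
```

send_rows(linear=[[0,0,0],[0,0,0],[0,0,0],[0,0,0]], twist=[[0,0,0],[0,0,0],[0,0,0],[0,0,0]], gripper=[35,28,24,24], grip_force=20)

```text
time: 21.72
ee_pos: [0.6287, 0.1504, 0.068]
tcp_rot: [179.8, 0.1, 147.4]
wrist_force: [-0.3, -0.0, 0.5]
opening: 0.0205
grasp_force: 0.0
```

```bash
python3 go.py 57 39 66 147.4; python3 - <<'E'
from workcell import bot, camera
import cv2,numpy as np
s=cv2.cvtColor(camera("scene"),cv2.COLOR_RGB2BGR)
f=lambda im,x,y,w,h,k:cv2.resize(im[y:y+h,x:x+w],None,fx=k,fy=k,interpolation=cv2.INTER_CUBIC)
cv2.imwrite("pics/d5.png",f(s,340,205,90,90,6))
E
```

```text
holder pos [57.63 38.99] z 68.00591353939147 [1.7984e+02 9.0000e-02 1.4744e+02] 
lin now [ 0.5 -0.4  2. ] twist [0.016 0.009 0.004] lin after twist [ 0.5 -0.4  2. ] F [-0.3  0.   0.5] [13.4 18.1  5.7 77.4  0.  46. ]
```

View pics/d5.png

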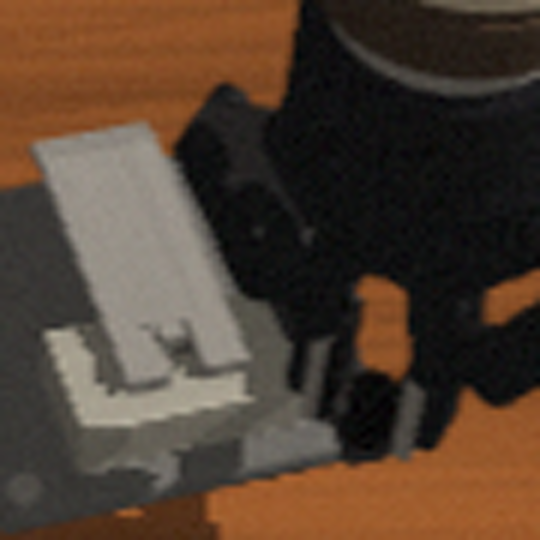

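The view shows the knob at about (372,410), caged between the pads. I'll swing it along the 72 mm arc.

send_rows(linear=[[-0.0045,-0.0061,0],[-0.0038,-0.0065,0],[-0.0031,-0.0069,0],[-0.0024,-0.0072,0],[-0.0016,-0.0074,0],[-0.0008,-0.0075,0],[0,-0.0075,0],[0,0,0]], twist=[[0,0,0],[0,0,0],[0,0,0],[0,0,0],[0,0,0],[0,0,0],[0,0,0],[0,0,0]], gripper=[24,24,24,24,24,24,24,24])

```text
time: 22.78
ee_pos: [0.6151, 0.0996, 0.0676]
tcp_rot: [179.9, 0.0, 147.4]
wrist_force: [-0.0, 0.1, -0.4]
opening: 0.0203
grasp_force: 0.0
```

send_rows(linear=[[0.0007,-0.0075,0],[0.0015,-0.0074,0],[0.0023,-0.0072,0],[0.003,-0.0069,0],[0.0037,-0.0066,0],[0,0,0]], twist=[[0,0,0],[0,0,0],[0,0,0],[0,0,0],[0,0,0],[0,0,0]], gripper=[24,24,24,24,24,24])

```text
time: 23.52
ee_pos: [0.5865, 0.0759, 0.0676]
tcp_rot: [179.9, 0.1, 147.4]
wrist_force: [0.7, 1.0, -0.5]
opening: 0.0206
grasp_force: 0.0
```

```bash
python3 go.py -14 -26 68 147.4
```

```text
holder pos [  0.44 -24.64] z 67.64762450859884 [1.7988e+02 6.0000e-02 1.4743e+02] 
lin now [  9.3 -11.2  -0.4] twist [0.012 0.006 0.003] lin after twist [  9.3 -11.2  -0.4] F [ 0.9  0.9 -0.5] [ 7.4 10.7 -3.2 76.   0.1 39.9]
```

send_rows(linear=[[0.0045,-0.006,0],[0.005,-0.0055,0],[0.0007,-0.0007,0],[0,0,0]], twist=[[0,0,0],[0,0,0],[0,0,0],[0,0,0]], gripper=[24,24,24,24])

```text
time: 24.02
ee_pos: [0.5718, 0.0714, 0.0675]
tcp_rot: [179.9, 0.1, 147.4]
wrist_force: [0.5, -0.0, 0.7]
opening: 0.021
grasp_force: 0.0
```

send_rows(linear=[[0.0007,-0.0007,0],[0.0007,-0.0007,0],[0,0,0]], twist=[[0,0,0],[0,0,0],[0,0,0]], gripper=[24,24,24])

```text
time: 24.4
ee_pos: [0.5702, 0.0711, 0.0676]
tcp_rot: [179.8, 0.1, 147.4]
wrist_force: [1.8, 0.1, -0.5]
opening: 0.0204
grasp_force: 0.6
```

send_rows(linear=[[0.0007,-0.0007,0],[0,0,0]], twist=[[0,0,0],[0,0,0]], gripper=[24,24])

```text
time: 24.65
ee_pos: [0.5692, 0.0708, 0.0676]
tcp_rot: [179.9, 0.1, 147.4]
wrist_force: [1.3, 0.0, 0.1]
opening: 0.0205
grasp_force: 0.6
```

send_rows(linear=[[0.0007,-0.0007,0],[0.0007,-0.0007,0],[0,0,0]], twist=[[0,0,0],[0,0,0],[0,0,0]], gripper=[24,24,24])

```text
time: 25.02
ee_pos: [0.5676, 0.0705, 0.0677]
tcp_rot: [179.8, 0.1, 147.4]
wrist_force: [4.5, 2.4, -2.0]
opening: 0.0203
grasp_force: 2.0
```

send_rows(linear=[[0.0007,-0.0007,0],[0,0,0]], twist=[[0,0,0],[0,0,0]], gripper=[24,24])

```text
time: 25.28
ee_pos: [0.5673, 0.0705, 0.0678]
tcp_rot: [179.7, 0.2, 147.5]
wrist_force: [7.4, 2.2, -2.8]
opening: 0.0205
grasp_force: 3.5
```

send_rows(linear=[[0.0007,-0.0007,0],[0,0,0]], twist=[[0,0,0],[0,0,0]], gripper=[24,24])

```text
time: 25.52
ee_pos: [0.5668, 0.0707, 0.0679]
tcp_rot: [179.7, 0.2, 147.5]
wrist_force: [10.3, 5.8, -4.3]
opening: 0.0201
grasp_force: 4.9
```

The end stop is felt at about 11 N. I'll open, lift clear and check.

send_rows(linear=[[0,0,0],[0,0,0],[0,0,0],[0,0,-0.01],[0,0,-0.02],[0,0,-0.03],[0,0,-0.03],[0,0,-0.02]], twist=[[0,0,0],[0,0,0],[0,0,0],[0,0,0],[0,0,0],[0,0,0],[0,0,0],[0,0,0]], gripper=[40,45,45,45,45,45,45,45])

```text
time: 26.52
ee_pos: [0.5653, 0.0698, 0.18]
tcp_rot: [179.8, 0.2, 147.4]
wrist_force: [-0.4, 0.2, -0.6]
opening: 0.0385
grasp_force: 0.0
```

send_rows(linear=[[0,0,-0.02],[0,0,-0.02],[0,0,0],[0,0,0]], twist=[[0,0,0],[0,0,0],[0,0,0],[0,0,0]], gripper=[45,45,45,45])

```text
time: 27.02
ee_pos: [0.5648, 0.0697, 0.217]
tcp_rot: [179.9, 0.1, 147.4]
wrist_force: [0.3, -0.0, 0.5]
opening: 0.0383
grasp_force: 0.0
```

```bash
python3 go.py -14 -26 68 147.4; python3 - <<'E'
from workcell import bot, camera
import cv2,numpy as np
s=cv2.cvtColor(camera("scene"),cv2.COLOR_RGB2BGR)
f=lambda im,x,y,w,h,k:cv2.resize(im[y:y+h,x:x+w],None,fx=k,fy=k,interpolation=cv2.INTER_CUBIC)
cv2.imwrite("pics/d6.png",f(s,320,215,90,75,8))
E
```

```text
holder pos [-22.09 -26.05] z 217.02482324213983 [1.7987e+02 6.0000e-02 1.4744e+02] 
lin now [ -5.5   5.4 149. ] twist [0.013 0.006 0.004] lin after twist [ -5.7   5.8 149. ] F [ 0.3 -0.1  0.5] [ 7.   7.   9.1 92.   0.1 39.6]
```

View pics/d6.png

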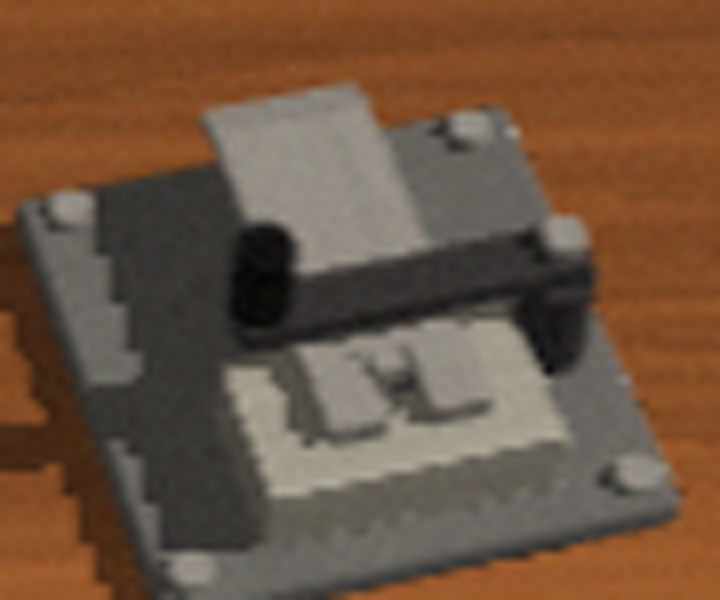

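The crop shows the keeper straight across the blade, parallel to the head's edge. The blade is unmoved, with its rear corners at about (205,115) and (355,85) as before, and the pin still sits at the notch's bottom.

```bash
python3 -c "
from workcell import ticket
print(ticket.job_done())"
```

```text
the job is handed in; nothing more can be done
None
```

The notched blade lies on the rail, home against the pin, the keeper arm is swung across it to its end stop, and the job was handed in with the clock at about 27 s, the gripper clear and nothing else touched.

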